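# Dock a flow-cell cartridge and draw it tight with the cam lock

### The job

Set the flow-cell cartridge between the rails of the dock and slide it gently up to the two rubber seals, so that its headed stud stands in the open mouth of the red-handled cam lock. Then turn the cam clockwise until its curved slot draws the cartridge firmly against the seals, judging this by feel: stop once the cam has grown clearly stiff, before the seals are crushed. Let go and leave everything else on the worktop where it is.

Things in the scene. Friction and masses are not known exactly. Their poses are not given: they have to be found in the camera images.
- dock: Fixed aluminium dock plate, 224x100 mm, top 6 mm above the worktop. Origin on the cam's axis at worktop height; x axis points from the cam along the track to its open end (plate x -48 to +176, y -50 to +50 mm). Two blue pillars at x 44 to 58 mm, 40 mm tall with fittings to 54 mm, leave a 24 mm gap for the cartridge's tongue. The docked cartridge's x axis is parallel to this one.
- dock_load (a point): Where the cartridge's block is set down from above before it is slid along the dock's -x: on the plate's top, 145 mm from the cam axis. On either side a black rail, inner face 30.5 mm from the middle line, from x 60 to 176 mm, top 16 mm above the worktop and flared outwards; the 56 mm wide block has 2.5 mm play each side.
- seal: Orange collars on the pillars, with two black rubber seal pads (15 mm wide, 24 mm tall) standing out of them to the open end. Origin between the collars, 57 mm from the cam axis, at worktop height; axes as the dock's. The pads' front lies 60 to 66.5 mm from the cam axis, differently each time, and is not measured: find it by feel. Sprung, 25 N per mm; 10 to 25 N is a good squeeze, above 36 N crushes them.
- cam (a joint): Turn of the cam (rad): 0 = open, slot mouth to the track, bar grip along the dock's x; grows clockwise from above to 1.7; stays where left. Friction 0.12 N m. Past 0.5 it draws the stud in 9 mm per rad. At 0.5 to 1.25, by where the seals stand, torque starts to rise by 0.015 N m per N of squeeze; right is about 0.3 N m in all, some 0.25 rad later. Turning to the end crushes the seals.
- cam_grip (a point): Centre of the cam's red bar grip, on the cam axis, 48.5 mm above the worktop. The bar is 48 mm long, 12 mm thick, from 34 to 63 mm above the worktop; below it is the steel cam plate, 80 mm across, top at 25 mm, with the curved slot. The docked stud's head rises to 32 mm.
- cartridge: The loose flow-cell cartridge, about 0.25 kg: a white block 60 (x) x 56 (y) x 28 mm with a clear top, a blue grip fin on top, and a flat steel tongue at its -x side that carries the stud. Origin at the centre of the block's underside. Its x axis is parallel to the dock's when docked; front face at x = -30 mm.
- cartridge_grip (a point): Centre of the cartridge's blue fin, 45 mm above the cartridge's underside; the fin is 40 mm long (x), 14 mm thick (y), from 28 to 62 mm above the underside.
- stud_head (a point): Top centre of the cartridge's upright headed stud, at x = -70 mm, 26 mm above its underside. Neck 8 mm, brass head 14 mm across. The round tip of the tongue reaches to x = -78 mm; the tongue is 16 mm wide.
- bottle_a: Bystander: reagent bottle, white with blue cap, 56x56x108 mm; origin at its base centre
- vial_a: Bystander: sample vial with blue cap, 25 mm across, 63 mm tall; origin at its base centre
- vial_b: Bystander: sample vial with white cap, 28 mm across, 67 mm tall; origin at its base centre
- timer: Bystander: white lab timer, 57x68x24 mm; origin at its underside's centre
- dish: Bystander: petri dish, 66 mm across, 14 mm tall; origin at its underside's centre
- pen: Bystander: marker pen lying down, 14x120x15 mm; origin at its underside's centre

How it is judged:
On the way, in this order (a step that is already met when the one before it is completed fails the run):
1. the cartridge lies in the dock with its stud in the open cam's mouth (x of stud_head in the frame of dock between 0.01 and 0.031 m and y of stud_head in the frame of dock between -0.007 and 0.007 m and z of stud_head in the frame of dock below 0.036 m and angle between cartridge's own z axis and vertical below 0.08 rad and value of joint cam below 0.45 rad), for 0.2 s.
2. the cam has drawn the cartridge onto the seals (value of joint cam above 0.55 rad and contact force between cartridge and seal above 8 N), for 0.2 s.
At the end, for the whole second after the job is handed in: The cartridge lies flat in the dock (tilt under 0.08 rad), at rest, its stud in the cam's slot 10 to 31 mm from the cam axis and within 7 mm of the track's middle line, its head under 36 mm above the worktop; the cam is turned past 0.55 rad and holds the cartridge against the seals with 8 to 30 N (all of step 2 and x of stud_head in the frame of dock between 0.01 and 0.031 m and y of stud_head in the frame of dock between -0.007 and 0.007 m and z of stud_head in the frame of dock below 0.036 m and angle between cartridge's own z axis and vertical below 0.08 rad and contact force between cartridge and seal below 30 N and linear speed of cartridge below 0.01 m/s); the robot touches nothing.
It fails at once if the seals are crushed: more than 36 N between cartridge and seals (contact force between cartridge and seal above 36 N).
It fails at once if a bystander is moved by more than 30 mm (distance of any of bottle_a, vial_a, vial_b, timer, dish, pen from where it was at the start of the episode above 0.03 m).
It fails at once if a bottle or vial is tipped over (angle between any of bottle_a, vial_a, vial_b's own z axis and vertical above 0.5 rad).
It also fails if it takes over 69 s, if anything falls off the work surface, if the arm or the gripper's body presses on something with over 40 N, if the wrist force passes 120 N, or if a joint passes its speed limit or range.

### The arm

A 7-joint arm with a two-finger parallel gripper is mounted at the origin on a cart in front of the work surface, level with it; the furniture and walls round the work are solid. World frame = base frame: x ahead of the robot, y to its left, z up, the work surface at z = 0. Lengths are in m, angles in rad, forces in N, time in s.
With the tool pointing down it reaches from about 0.35 to 0.775 m from the base axis. Payload 3.1 kg.
Tool frame: the origin (TCP) lies between the finger pads; the fingertips stand 22 mm ahead of it and the grasp point (between the pads) lies 3 mm ahead of it; z points along the fingers, y is the line along which they close (so a half turn about z gives the same grasp; the last joint's range is limited). The gripper opens to 85 mm and grips with 20 to 120 N. Pads are 22 mm wide; open, the fingers measure 114 mm over their backs; the gripper's body (76 mm by 85 mm) begins 54 mm behind the grasp point. The pads swing forward as they close: fully open they stand 13 mm farther back than shut.
Start: joints at [-1.36, 0.311, 0.014, 1.512, -0.004, 1.319, -0.027], TCP at [0.138, 0.533, 0.253] pointing down, gripper open.
Joint ranges: [-2.7, 2.7], [-0.3, 1.91], [-1.27, 1.3], [0.12, 2.57], [-1.44, 4.58], [0.2, 2.03], [-3.05, 3.05]. Speed limits (rad/s): [2.79, 2.79, 3.14, 3.14, 3.14, 3.14, 3.14].

### API

Orientations are given as a unit quaternion [x, y, z, w].
In Python, from plant import get_state, snapshot, finish_job, find_in, silhouettes gives the robot as it stands. The module is installed in compiled form; this text tells all that it offers.
- The arm moves only by the tool jog_arm, never from a script. Its argument "increments" is a list of rows, each a list of 7 numbers: the shift along the world's x, y, z as a fraction of full scale, then the turn, a rotation vector about the world's x, y, z as a fraction of full scale, then the finger opening in mm, from 0 to 85.4. In form: [[tx, ty, tz, wx, wy, wz, gripper], ...]. A call has 1 to 20 rows; each row is the pose to reach, as a shift and turn from the pose commanded when the call began; what a row does not reach only later rows make up. Full scale, the value 1, is 500 mm for a shift and 2 rad for a turn. A row lasts 1/8 s, in which the tool goes at most 62.5 mm and 10.7 degrees, less where a joint would pass 70% of its speed; a pose out of reach is approached as far as the arm can. A call with a number of a shift or a turn outside -1 to 1 is refused whole. A call with a gripper value outside its range is refused whole. The fingers move at their own pace and stop on an object; the grip force is fixed at half the most. Time passes only in rows, so rows that repeat a pose let the fingers close. It gives the time, the measured TCP pose, the force, the opening and the grip force at its end, in the units of the state.
- get_state(): the state, without advancing time (a new reading comes with each control period).
- snapshot(name): name is "scene" or "top" or "wrist"; returns a dict with "color" (384x512x3 uint8, blue, green, red), "intrinsics" (3x3 intrinsics, pixels), "cam_to_world" (4x4, takes a point from camera to world coordinates); the wrist camera has in their place "T_tool_cam" (4x4, takes a point from camera to tool coordinates, whose origin is the TCP and whose axes are the flange's). Camera axes: x right, y down, z forward; pixel columns grow to the right and rows downward; lengths in m; the calibration is good to about 2 mm. The wrist camera is an equidistant fisheye: a pixel r from the principal point sees the ray r / f radians off the axis. A picture is of the moment at which its call begins: read the wrist's pose just before it. There is no depth.
- finish_job(): hands the job in; it is judged then, once.
Trained networks look in the newest picture that a camera, given by its name, has taken for a name from the list of things; names that differ only in an ending like _2 or _b are one class to them, and where a whole thing is asked for, a point or a joint stands for the part that bears it (a point fixed in the world has none). Each returns a list of dicts, best first, with "confidence" (0 to 1); they miss things now and then, are a little off and sometimes report something else, mostly with a low value. They report only what shows in the picture. A call takes as long as a camera call.
- find_in(thing, camera): "box" ([left, top, right, bottom] in pixels, round what is visible of it).
- silhouettes(thing, camera): "mask" (384x512 bool, what is visible of it) and "box" ([left, top, right, bottom] in pixels, round what is visible of it).
The state is a dict: "clock": time; "joint_positions": joint angles; "qvel": joint speeds; "joint_efforts": joint torques, N m; "position": TCP position; "ee_rot": TCP orientation; "contact_force": force on the tool from outside, world axes, zero at the start; "ft_torque": the same for the moment, N m; "opening": finger opening in m; "gripper_force": force on a finger pad.
Only numpy, scipy, OpenCV 4.12 (cv2) and the standard library are available. Lean on these libraries where they do the work, as an engineer would, in place of code of your own. Each camera call takes 0.05 s, during which the arm holds its last target. There are 200 camera calls.

## Working session

There is one attempt and no reset: what is moved stays moved. The work goes in short steps, Python scripts to look and compute and a tool call to move; the robot and the scene stay as the last step left them, time stands still between calls to the robot, and variables do not carry over. Pictures are saved under pics/ and viewed, at most 10 in all, crops included, and the job is handed in when it is done.

Besides the shell and the picture viewer there is one more tool, called by a JSON object that holds its "op" and its "data", one argument or row to a line. jog_arm: Moves the arm, as the interface text tells. Its arguments: {"type":"object","properties":{"increments":{"type":"array","items":{"type":"array","items":{"type":"number"}}}},"required":["increments"]}

```bash
mkdir -p pics; python3 - <<'E'
from plant import *
import cv2, numpy as np
s=get_state(); print(s)
ims=[]
for c in ("scene","top"):
    p=snapshot(c); cv2.imwrite(f"pics/{c}0.png",p["color"]); print(c,p["intrinsics"].tolist(),np.round(p["cam_to_world"],4).tolist())
    for t in ("dock","cam","cartridge","cartridge_grip","stud_head","seal","cam_grip","bottle_a","vial_a","timer","dish","pen"):
        for d in find_in(t,c)[:2]: print(t,np.round(d["box"],1).tolist(),round(d["confidence"],2))
a=cv2.imread("pics/top0.png");cv2.imwrite("pics/top0b.png",cv2.resize(a,(800,600),interpolation=cv2.INTER_CUBIC))
E
```

```text
{'clock': 0.0, 'joint_positions': array([-1.35970438,  0.31174197,  0.01398426,  1.51311278, -0.00440988,
        1.31919172, -0.02719903]), 'qvel': array([ 1.90503713e-03, -5.36677118e-04, -6.80621860e-05, -5.66020433e-04,
       -1.65033989e-04, -2.30237708e-03,  1.95075304e-03]), 'joint_efforts': array([-1.55140924e-04, -3.79906297e+01,  1.45908790e-01, -2.30593139e+01,
        1.21271366e-02,  1.32582884e-02, -1.59164790e-05]), 'position': array([0.13736446, 0.53184672, 0.25218955]), 'ee_rot': array([ 1.26018726e-01,  9.92027123e-01, -1.20651357e-03, -1.09611167e-04]), 'contact_force': array([-0.21714739, -0.92171283,  0.50444227]), 'ft_torque': array([0.00615242, 0.01868219, 0.04411099]), 'gripper_force': 0.0, 'opening': 0.08544352442701864}
scene [[356.1600456398842, 0.0, 252.1834355856035], [0.0, 356.1600456398842, 191.99730483618694], [0.0, 0.0, 1.0]] [[0.7947, -0.4622, 0.3935, 0.101], [-0.607, -0.6098, 0.5097, -0.1706], [0.0044, -0.6439, -0.7651, 0.7262], [0.0, 0.0, 0.0, 1.0]]
dock [299.3, 200.8, 372.1, 288.2] 0.91
dock [236.6, 178.4, 262.1, 222.3] 0.15
cam [313.7, 237.5, 34
[... 643 characters left out ...]
1378704534607], [0.0, 0.0, 1.0]] [[0.0141, -0.9953, 0.0961, 0.3578], [-0.9998, -0.0152, -0.0108, 0.2513], [0.0122, -0.0959, -0.9953, 1.018], [0.0, 0.0, 0.0, 1.0]]
dock [286.2, 115.9, 353.3, 206.5] 0.76
cam [317.7, 163.4, 349.1, 198.6] 0.96
cartridge [217.7, 176.3, 260.6, 203.3] 0.87
cartridge_grip [220.6, 177.4, 260.4, 207.9] 0.78
stud_head [221.9, 178.3, 256.4, 210.0] 0.58
cam_grip [313.2, 166.2, 348.1, 194.0] 0.89
cam_grip [217.5, 105.5, 240.3, 131.7] 0.57
bottle_a [155.5, 197.3, 181.8, 218.5] 0.6
vial_a [251.2, 243.0, 260.8, 252.9] 0.58
timer [194.5, 219.4, 229.3, 249.2] 0.87
dish [217.9, 106.5, 242.1, 130.5] 0.71
pen [216.2, 242.3, 242.4, 287.0] 0.72
pen [314.2, 164.1, 347.7, 197.7] 0.45
```

View pics/top0b.png

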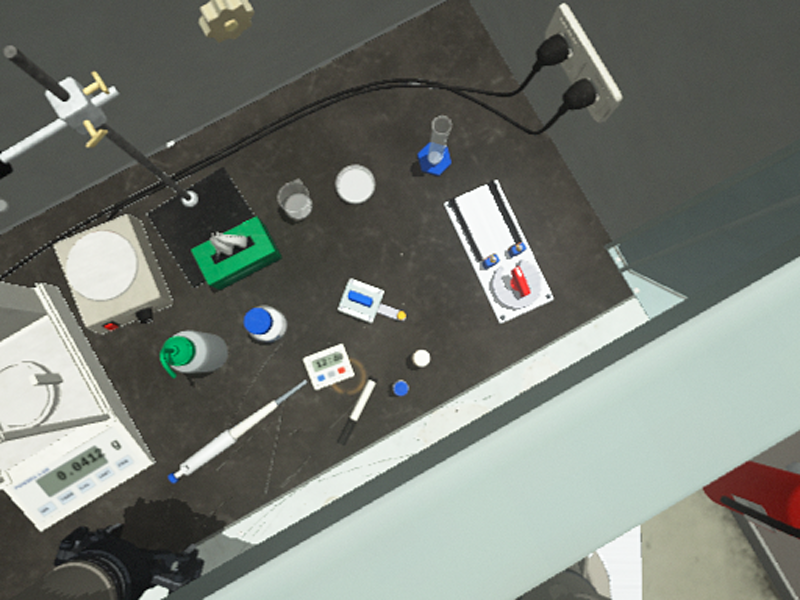

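View pics/scene0.png

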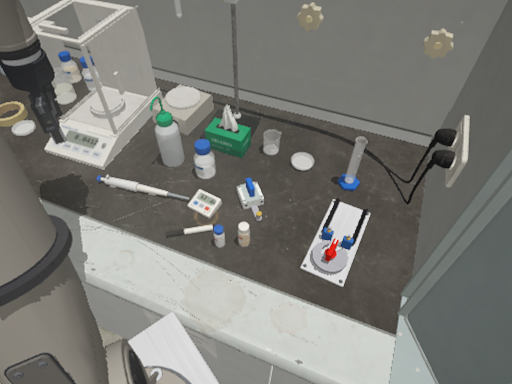

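The top view (800 px wide) shows the cartridge fin at (360,298) and its stud at (402,315). The dock plate corners are (445,203), (497,181), (552,297) and (500,321), with the red cam grip at (518,281). The vials at (420,358) and (400,388) are clear of the path. I'll get coarse poses from these pixels.

```bash
cat > h.py <<'E'
import numpy as np, cv2
from plant import *
from scipy.spatial.transform import Rotation as R
def ray(p,uv,z):
    K=p["intrinsics"];T=np.array(p["cam_to_world"]);d=T[:3,:3]@np.linalg.solve(K,[uv[0],uv[1],1]);o=T[:3,3]
    return o+d*(z-o[2])/d[2]
def wrist():
    s=get_state(); p=snapshot("wrist")
    T=np.eye(4);T[:3,:3]=R.from_quat(s["ee_rot"]).as_matrix();T[:3,3]=s["position"]
    p["T"]=T@np.array(p["T_tool_cam"]); return p
def wray(p,uv,z):
    K=p["intrinsics"]; a=(np.array(uv)-[K[0][2],K[1][2]])/[K[0][0],K[1][1]]; r=np.hypot(*a)
    d=np.r_[a/max(r,1e-9)*np.sin(r),np.cos(r)]; d=p["T"][:3,:3]@d;o=p["T"][:3,3]
    return o+d*(z-o[2])/d[2]
def wproj(p,X):
    K=p["intrinsics"]; c=np.linalg.inv(p["T"])@np.r_[X,1]; r=np.arctan2(np.hypot(c[0],c[1]),c[2]); n=c[:2]/np.hypot(c[0],c[1])
    return n*r*np.array([K[0][0],K[1][1]])+[K[0][2],K[1][2]]
E
python3 - <<'E'
from h import *
p=snapshot("top"); f=lambda u,v,z: np.round(ray(p,(u/1.5625,v/1.5625),z),4)
for c in [(445,203),(497,181),(552,297),(500,321)]: print("corner",f(*c,.006))
print("camgrip",f(518,279,.063)," fin",f(361,298,.062),"stud",f(402,315,.026))
for n,t in (("va",(400,388,.063)),("vb",(420,357,.067)),("timer",(328,367,.024)),("bottle",(262,322,.108)),("cyl",(440,125,.1))): print(n,f(*t))
g=silhouettes("cartridge_grip","top")[0]["mask"];print(g.sum())
s=get_state();w=wrist();print(w["intrinsics"].tolist() if hasattr(w["intrinsics"],'tolist') else w["intrinsics"],np.round(w["T_tool_cam"],3).tolist())
print(R.from_quat(s["ee_rot"]).as_matrix().round(3))
cv2.imwrite("pics/w0.png",w["color"])
E
```

```text
corner [0.6254 0.1619 0.006 ]
corner [0.6649 0.0741 0.006 ]
corner [ 0.4689 -0.0172  0.006 ]
corner [0.4276 0.0695 0.006 ]
camgrip [0.4903 0.0513 0.063 ]  fin [0.4566 0.2974 0.062 ] stud [0.4336 0.2322 0.026 ]
va [0.3179 0.2345 0.063 ]
vb [0.3659 0.2043 0.067 ]
timer [0.3482 0.3501 0.024 ]
bottle [0.4139 0.441  0.108 ]
cyl [0.7235 0.1788 0.1   ]
609
[[297.3186396354542, 0.0, 258.80638945258266], [0.0, 297.3186396354542, 193.05954855648247], [0.0, 0.0, 1.0]] [[-0.001, -0.95, -0.313, 0.08], [1.0, -0.001, 0.0, 0.0], [-0.0, -0.313, 0.95, -0.12], [0.0, 0.0, 0.0, 1.0]]
[[-0.968  0.25   0.   ]
 [ 0.25   0.968  0.   ]
 [-0.     0.    -1.   ]]
```

View pics/w0.png

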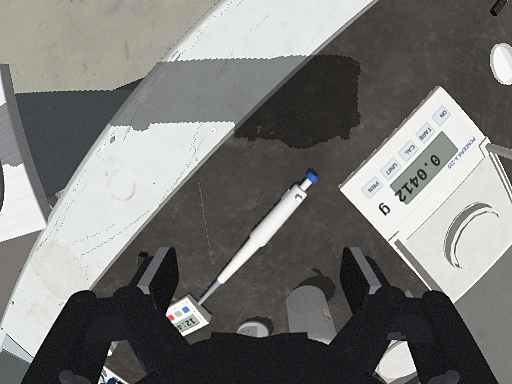

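The wrist view shows only the balance and the pipette, so it has no target in view yet. The coarse poses are consistent: dock yaw about 25°, cam at about (0.489, 0.045), cartridge yaw about 70.6°. I'll go above the cartridge with the fingers turned across the fin.

{"op": "jog_arm", "data": {
  "increments": [
    [0.2, -0.15, 0, 0, 0, 0.18, 85],
    [0.64, -0.47, 0, 0, 0, 0.743, 85],
    [0.64, -0.47, 0, 0, 0, 0.743, 85],
    [0.64, -0.47, 0, 0, 0, 0.743, 85],
    [0.64, -0.47, 0, 0, 0, 0.743, 85],
    [0.64, -0.47, 0, 0, 0, 0.743, 85],
    [0.64, -0.47, 0, 0, 0, 0.743, 85],
    [0.64, -0.47, -0.04, 0, 0, 0.743, 85],
    [0.64, -0.47, -0.04, 0, 0, 0.743, 85],
    [0.64, -0.47, -0.04, 0, 0, 0.743, 85],
    [0.64, -0.47, -0.04, 0, 0, 0.743, 85]
  ]
}}

```text
clock: 2.82
position: [0.4575, 0.2979, 0.2336]
ee_rot: [-0.578, 0.816, 0.0, 0.0]
contact_force: [0.0, -0.5, -0.9]
opening: 0.0849
gripper_force: 0.0
```

```bash
python3 - <<'E'
from h import *
s=get_state();print(s["clock"],s["position"],R.from_quat(s["ee_rot"]).as_matrix().round(4).tolist(),s["joint_positions"].round(2))
p=wrist();np.savez("w1.npz",T=p["T"],K=p["intrinsics"]);a=p["color"];cv2.imwrite("pics/w1.png",a)
for t in ("cartridge","cartridge_grip","stud_head"): print(t,[(np.round(d["box"]).tolist(),round(d["confidence"],2)) for d in find_in(t,"wrist")[:2]])
E
```

```text
2.825 [0.4575418  0.29788758 0.23364875] [[-0.3323, -0.9432, 0.0005], [-0.9432, 0.3323, 0.0005], [-0.0006, -0.0004, -1.0]] [-0.64  0.31  0.04  1.56 -0.01  1.27  2.21]
cartridge [([233.0, 103.0, 285.0, 198.0], 0.63)]
cartridge_grip [([231.0, 104.0, 282.0, 200.0], 0.69), ([56.0, 0.0, 203.0, 112.0], 0.3)]
stud_head [([236.0, 103.0, 280.0, 200.0], 0.98)]
```

View pics/w1.png

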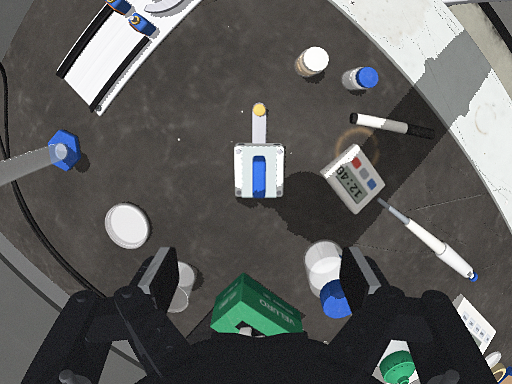

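The wrist view shows the cartridge block at (234–284,143–198), its fin at about (259,177) and the gold stud at (260,109). The dock's open end is at top left. I'll measure by colour.

```bash
python3 - <<'E'
from h import *
w=dict(np.load("w1.npz"));p={"T":w["T"],"intrinsics":w["K"]};a=cv2.imread("pics/w1.png")
h=cv2.cvtColor(a,cv2.COLOR_BGR2HSV);sub=np.zeros(a.shape[:2],bool);sub[95:205,225:295]=1
blue=sub&(h[...,0]>100)&(h[...,0]<125)&(h[...,1]>150)&(h[...,2]>60)
gold=sub&(h[...,0]>15)&(h[...,0]<32)&(h[...,1]>120)
for n,m in(("blue",blue),("gold",gold)):
    y,x=np.nonzero(m);print(n,m.sum(),x.min(),x.max(),y.min(),y.max(),x.mean(),y.mean())
y,x=np.nonzero(gold);st=wray(p,(x.mean(),y.mean()),.0245)
br=blue&(h[...,2]>np.percentile(h[...,2][blue],60));y,x=np.nonzero(br);print("top",x.min(),x.max(),y.min(),y.max(),x.mean(),y.mean());fi=wray(p,(x.mean(),y.mean()),.062)
white=(sub&(h[...,1]<60)&(h[...,2]>130));white[:142]=0
y,x=np.nonzero(white);print("white",x.min(),x.max(),y.min(),y.max())
print(st,fi,np.hypot(*(st-fi)[:2]),np.degrees(np.arctan2(*(fi-st)[1::-1])))
for th in (70.6,):
  pass
u=(fi-st)[:2];u/=np.hypot(*u)
# model reproj
for c in(st[:2]+.07*u,):
  v=np.array([-u[1],u[0]])
  for X in[(20,7,62),(-20,7,62),(20,-7,62),(-20,-7,62),(30,28,28),(-30,28,28),(30,-28,28),(-30,-28,28)]:
    q=c+X[0]/1e3*u+X[1]/1e3*v;print(X,wproj(p,[*q,X[2]/1e3]).round(1))
cv2.imwrite("pics/w1c.png",cv2.resize(a[90:210,200:320],(600,600),interpolation=cv2.INTER_CUBIC))
E
```

```text
blue 504 253 265 156 197 258.625 176.41666666666666
gold 87 254 264 104 115 259.3103448275862 109.91954022988506
top 254 262 163 190 258.04040404040404 175.3181818181818
white 234 291 142 197
[0.4354414  0.23433956 0.0245    ] [0.45814775 0.29471298 0.062     ] 0.06450216118168908 69.3887980767361
(20, 7, 62) [264.3 199.1]
(-20, 7, 62) [265.3 161.5]
(20, -7, 62) [250.8 198.9]
(-20, -7, 62) [251.3 161.2]
(30, 28, 28) [281.6 197.9]
(-30, 28, 28) [283.8 146.7]
(30, -28, 28) [233.4 196.9]
(-30, -28, 28) [233.3 145.7]
```

View pics/w1c.png

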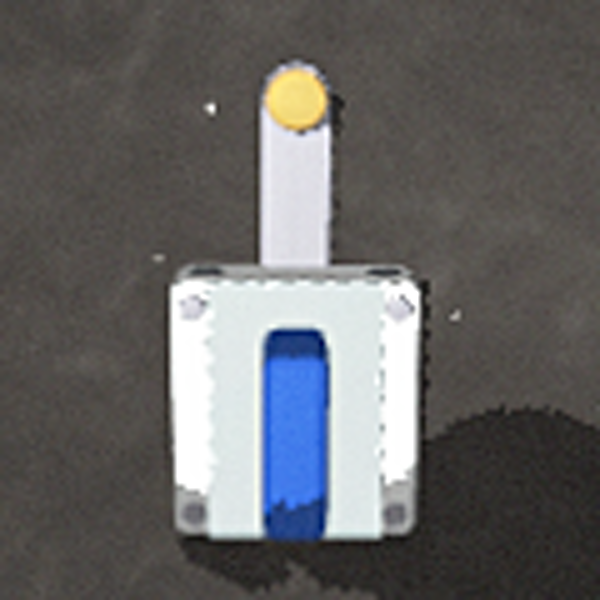

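The crop shows the fin centred at about (259.2,179.5) in full-image pixels, with block edges at 234–284. That puts the fin at (0.459, 0.300) with yaw 70.3°, and the tool is already aligned to it. I'll descend and grasp.

{"op": "jog_arm", "data": {
  "increments": [
    [0.003, 0.0044, -0.12, 0, 0, 0, 85],
    [0.003, 0.0044, -0.22, 0, 0, 0, 85],
    [0.003, 0.0044, -0.3, 0, 0, 0, 60],
    [0.003, 0.0044, -0.34, 0, 0, 0, 40],
    [0.003, 0.0044, -0.355, 0, 0, 0, 30],
    [0.003, 0.0044, -0.355, 0, 0, 0, 5],
    [0.003, 0.0044, -0.355, 0, 0, 0, 5],
    [0.003, 0.0044, -0.355, 0, 0, 0, 5],
    [0.003, 0.0044, -0.355, 0, 0, 0, 5],
    [0.003, 0.0044, -0.355, 0, 0, 0, 5]
  ]
}}

```text
clock: 4.28
position: [0.4591, 0.2997, 0.056]
ee_rot: [-0.578, 0.816, 0.0, 0.0]
contact_force: [-0.6, -0.1, -1.6]
opening: 0.0128
gripper_force: 62.5
```

{"op": "jog_arm", "data": {
  "increments": [
    [0, 0, 0.06, 0, 0, 0, 5],
    [0, 0, 0.15, 0, 0, 0, 5],
    [0.05, -0.06, 0.24, 0, 0, -0.05, 5],
    [0.13, -0.157, 0.28, 0, 0, -0.13, 5],
    [0.21, -0.253, 0.28, 0, 0, -0.22, 5],
    [0.28, -0.337, 0.28, 0, 0, -0.31, 5],
    [0.31, -0.375, 0.28, 0, 0, -0.38, 5],
    [0.322, -0.388, 0.28, 0, 0, -0.395, 5],
    [0.322, -0.388, 0.28, 0, 0, -0.395, 5]
  ]
}}

```text
clock: 5.4
position: [0.6195, 0.1067, 0.1954]
ee_rot: [-0.221, 0.975, 0.001, -0.0]
contact_force: [-0.1, 0.3, -3.8]
opening: 0.013
gripper_force: 62.4
```

```bash
python3 - <<'E'
from h import *
s=get_state();print(s["clock"],s["position"],R.from_quat(s["ee_rot"]).as_matrix().round(4).tolist(),s["opening"],s["contact_force"])
p=wrist();np.savez("w2.npz",T=p["T"],K=p["intrinsics"]);cv2.imwrite("pics/w2.png",p["color"]);cv2.imwrite("pics/w2b.png",cv2.resize(p["color"],(800,600),interpolation=cv2.INTER_CUBIC))
E
```

```text
5.4 [0.6195452  0.10668589 0.19537668] [[-0.9024, -0.4309, -0.0012], [-0.4309, 0.9024, 0.0009], [0.0007, 0.0013, -1.0]] 0.012981455954415163 [-0.08699257  0.30898119 -3.81377197]
```

View pics/w2b.png

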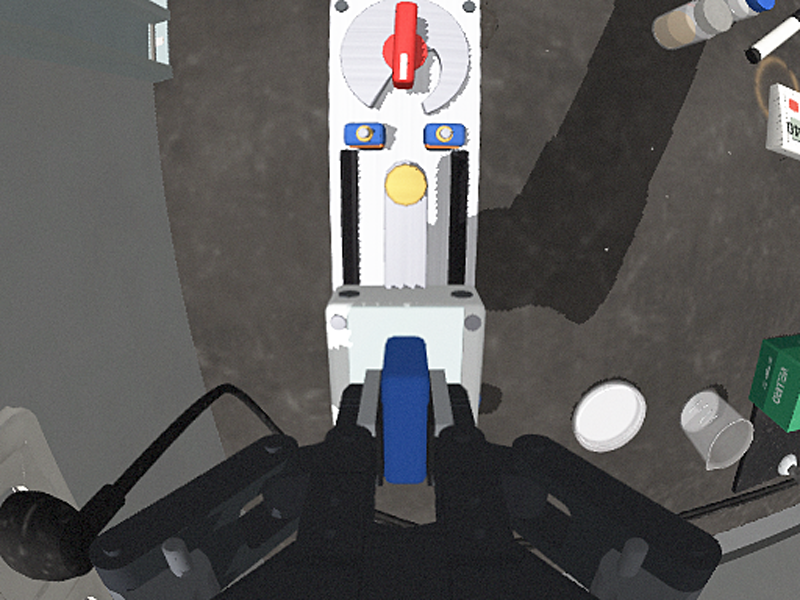

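The wrist view (800 px wide) shows the dock straight ahead. Rail inner edges are at columns 358 and 450 with the rails' inner ends at row 151, the pillar fittings at (364,132) and (446,132), the red grip at (405,45) and the held stud at (406,184). Next I compute the offsets.

```bash
python3 - <<'E'
from h import *
w=dict(np.load("w2.npz"));p={"T":w["T"],"intrinsics":w["K"]};a=cv2.imread("pics/w2.png");h=cv2.cvtColor(a,cv2.COLOR_BGR2HSV)
g=a.mean(2)
# rails: dark transitions by row
L=[];Rr=[]
for r in range(100,182,4):
    d=g[r]<60
    xs=np.nonzero(d[210:240])[0]+210; xr=np.nonzero(d[280:303])[0]+280
    if len(xs) and len(xr):
        L.append(wray(p,(xs.max()+.5,r),.016)[:2]);Rr.append(wray(p,(xr.min()-.5,r),.016)[:2])
        if r%20==0: print(r,xs.min(),xs.max(),xr.min(),xr.max())
L=np.array(L);Rr=np.array(Rr);M=(L+Rr)/2
for n,q in(("L",L),("R",Rr),("M",M)):
    k=cv2.fitLine(q.astype(np.float32),cv2.DIST_HUBER,0,1e-4,1e-4).ravel();print(n,k.round(4),np.degrees(np.arctan(k[1]/k[0])))
print("width",np.median(np.hypot(*(L-Rr).T)))
f=lambda u,v,z:wray(p,((u+.5)/1.5625-.5,(v+.5)/1.5625-.5),z)
fm=(f(364,132,.054)+f(446,132,.054))/2;print("fit mid",fm)
gold=np.zeros_like(g,bool);gold[100:135,240:280]=1;gold&=(h[...,0]>15)&(h[...,0]<32)&(h[...,1]>120)
y,x=np.nonzero(gold);z0=.1954-.056
st=wray(p,(x.mean(),y.mean()),z0+.025);print("stud",st)
tcp=np.array([.6195,.1067]);print("stud->tcp",np.degrees(np.arctan2(*(tcp-st[:2])[::-1])),np.hypot(*(tcp-st[:2])))
red=((h[...,0]<8)|(h[...,0]>172))&(h[...,1]>150);red[:, :230]=0;red[:,290:]=0;red[70:]=0;y,x=np.nonzero(red);print("red",x.min(),x.max(),y.min(),y.max(),x.mean())
print("grip ends",f(404,86,.034),f(405,3,.063))
k=[(328,290),(482,290),(327,305),(485,305)]
for q in k:print(q,f(*q,z0+.028))
# projection of guess dock
for th,c in((25.,(.4887,.045)),(25.5,(.4887,.045))):
  u=np.array([np.cos(np.radians(th)),np.sin(np.radians(th))]);v=np.array([-u[1],u[0]])
  for X in((60,30.5,16),(60,-30.5,16),(51,0,54),(-48,50,6),(-48,-50,6),(24,0,63),(24,0,34)):
    print(X,(wproj(p,[*(np.array(c)+X[0]/1e3*u+X[1]/1e3*v),X[2]/1e3])*1.5625).round(1))
E
```

```text
100 218 228 289 298
120 219 228 289 298
140 219 228 288 297
160 219 228 287 297
180 220 229 287 296
L [0.9079 0.4192 0.5963 0.0614] 24.78681
R [0.9069 0.4214 0.5732 0.1168] 24.922009
M [0.9066 0.4221 0.588  0.0906] 24.965282
width 0.05985669637534117
fit mid [0.53608436 0.06685432 0.054     ]
stud [0.55604545 0.07782419 0.1644    ]
stud->tcp 24.468523222975055 0.0697157967579137
red 245 272 1 56 258.8261851015801
grip ends [0.5102133  0.05390898 0.034     ] [0.47059253 0.03560715 0.063     ]
(328, 290) [0.5991915  0.06796533 0.1674    ]
(482, 290) [0.57690724 0.1147627  0.1674    ]
(327, 305) [0.60426259 0.06969874 0.1674    ]
(485, 305) [0.58115128 0.11824298 0.1674    ]
(60, 30.5, 16) [452.8 147.3]
(60, -30.5, 16) [356.8 146.4]
(51, 0, 54) [405.1 129.2]
(-48, 50, 6) [481.5  -5.2]
(-48, -50, 6) [330.8  -6.6]
(24, 0, 63) [405.6  79.3]
(24, 0, 34) [405.4  86.9]
(60, 30.5, 16) [453.6 146.9]
(60, -30.5, 16) [357.7 146.8]
(51, 0, 54) [405.9 129.2]
(-48, 50, 6) [480.8  -5.8]
(-48, -50, 6) [330.2  -6. ]
(24, 0, 63) [406.   79.3]
(24, 0, 34) [405.8  86.9]
```

Dock yaw is 24.95° and the cam axis is at about (0.490, 0.0455). A small correction (+2.5, −0.7 mm, −0.5°) is needed, then a slow lowering between the rails.

{"op": "jog_arm", "data": {
  "increments": [
    [0.005, -0.0014, -0.08, 0, 0, -0.0045, 5],
    [0.005, -0.0014, -0.16, 0, 0, -0.0045, 5],
    [0.005, -0.0014, -0.22, 0, 0, -0.0045, 5],
    [0.005, -0.0014, -0.238, 0, 0, -0.0045, 5],
    [0.005, -0.0014, -0.246, 0, 0, -0.0045, 5],
    [0.005, -0.0014, -0.252, 0, 0, -0.0045, 5],
    [0.005, -0.0014, -0.258, 0, 0, -0.0045, 5],
    [0.005, -0.0014, -0.262, 0, 0, -0.0045, 5],
    [0.005, -0.0014, -0.262, 0, 0, -0.0045, 5]
  ]
}}

```text
clock: 6.58
position: [0.6225, 0.105, 0.0649]
ee_rot: [-0.215, 0.977, 0.0, 0.0]
contact_force: [0.4, -0.0, -3.1]
opening: 0.0128
gripper_force: 62.3
```

```bash
python3 - <<'E'
from h import *
s=get_state();print(s["clock"],s["position"],R.from_quat(s["ee_rot"]).as_matrix().round(4).tolist(),s["opening"],s["contact_force"],s["ft_torque"])
p=wrist();np.savez("w3.npz",T=p["T"],K=p["intrinsics"]);cv2.imwrite("pics/w3.png",p["color"]);cv2.imwrite("pics/w3b.png",cv2.resize(p["color"][:300,150:360],(560,800),interpolation=cv2.INTER_CUBIC)[:600])
E
```

```text
6.575 [0.6225364  0.10499242 0.06487707] [[-0.9072, -0.4207, 0.0], [-0.4207, 0.9072, 0.0001], [-0.0, 0.0, -1.0]] 0.01279593114150633 [ 0.39775113 -0.00553404 -3.060746  ] [ 0.01915043  0.01698748 -0.00791184]
```

View pics/w3b.png

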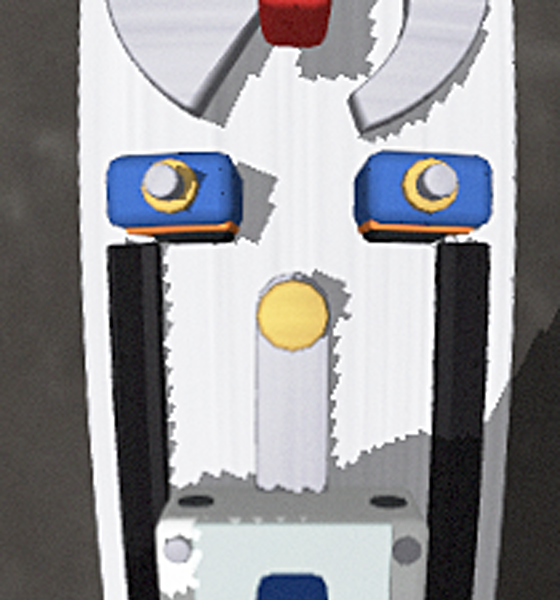

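The block sits between the rails but about 1.3 mm toward the left rail: stud column 293 against a pillar-gap middle of 297.5. I'll shift +1.4 mm, lower the rest of the way, and slide the first 40 mm.

{"op": "jog_arm", "data": {
  "increments": [
    [-0.0012, 0.0026, 0, 0, 0, 0, 5],
    [-0.0012, 0.0026, -0.0025, 0, 0, 0, 5],
    [-0.0012, 0.0026, -0.0045, 0, 0, 0, 5],
    [-0.0012, 0.0026, -0.0045, 0, 0, 0, 5],
    [-0.0102, -0.0016, -0.0045, 0, 0, 0, 5],
    [-0.0193, -0.0059, -0.0045, 0, 0, 0, 5],
    [-0.0284, -0.0101, -0.0045, 0, 0, 0, 5],
    [-0.0375, -0.0143, -0.0045, 0, 0, 0, 5],
    [-0.0465, -0.0185, -0.0045, 0, 0, 0, 5],
    [-0.0556, -0.0228, -0.0045, 0, 0, 0, 5],
    [-0.0647, -0.027, -0.0045, 0, 0, 0, 5],
    [-0.0737, -0.0312, -0.0045, 0, 0, 0, 5],
    [-0.0737, -0.0312, -0.0045, 0, 0, 0, 5]
  ]
}}

```text
clock: 8.25
position: [0.5853, 0.0891, 0.0625]
ee_rot: [-0.215, 0.977, -0.0, -0.0]
contact_force: [0.2, -1.1, -1.9]
opening: 0.0133
gripper_force: 62.3
```

{"op": "jog_arm", "data": {
  "increments": [
    [-0.0036, -0.0017, 0, 0, 0, 0, 5],
    [-0.0073, -0.0034, 0, 0, 0, 0, 5],
    [-0.0109, -0.0051, 0, 0, 0, 0, 5],
    [-0.0109, -0.0051, 0, 0, 0, 0, 5]
  ]
}}

```text
clock: 8.75
position: [0.5801, 0.0867, 0.0625]
ee_rot: [-0.215, 0.977, -0.0, -0.0]
contact_force: [-0.1, -0.7, -2.3]
opening: 0.0127
gripper_force: 62.3
```

{"op": "jog_arm", "data": {
  "increments": [
    [-0.0013, -0.0006, 0, 0, 0, 0, 5],
    [-0.0013, -0.0006, 0, 0, 0, 0, 5]
  ]
}}

```text
clock: 9.0
position: [0.5796, 0.0866, 0.0625]
ee_rot: [-0.215, 0.977, 0.0, -0.0]
contact_force: [0.7, -0.1, -3.2]
opening: 0.013
gripper_force: 62.3
```

{"op": "jog_arm", "data": {
  "increments": [
    [-0.0013, -0.0006, 0, 0, 0, 0, 5],
    [-0.0013, -0.0006, 0, 0, 0, 0, 5]
  ]
}}

```text
clock: 9.25
position: [0.5789, 0.0862, 0.0625]
ee_rot: [-0.215, 0.977, 0.0, -0.0]
contact_force: [-0.8, 0.3, -2.7]
opening: 0.0128
gripper_force: 62.3
```

{"op": "jog_arm", "data": {
  "increments": [
    [-0.001, -0.0005, 0, 0, 0, 0, 5],
    [-0.001, -0.0005, 0, 0, 0, 0, 5]
  ]
}}

```text
clock: 9.5
position: [0.5784, 0.086, 0.0625]
ee_rot: [-0.215, 0.977, -0.0, -0.0]
contact_force: [-0.3, -0.6, -2.6]
opening: 0.0132
gripper_force: 62.3
```

{"op": "jog_arm", "data": {
  "increments": [
    [-0.001, -0.0005, 0, 0, 0, 0, 5],
    [-0.001, -0.0005, 0, 0, 0, 0, 5]
  ]
}}

```text
clock: 9.75
position: [0.5779, 0.0857, 0.0626]
ee_rot: [-0.215, 0.977, 0.0, -0.0]
contact_force: [0.3, 0.2, -3.0]
opening: 0.0128
gripper_force: 62.3
```

{"op": "jog_arm", "data": {
  "increments": [
    [-0.001, -0.0005, 0, 0, 0, 0, 5],
    [-0.001, -0.0005, 0, 0, 0, 0, 5]
  ]
}}

```text
clock: 10.0
position: [0.5774, 0.0855, 0.0626]
ee_rot: [-0.215, 0.977, 0.0, -0.0]
contact_force: [0.3, -0.0, -2.3]
opening: 0.0128
gripper_force: 62.3
```

{"op": "jog_arm", "data": {
  "increments": [
    [-0.001, -0.0005, 0, 0, 0, 0, 5],
    [-0.001, -0.0005, 0, 0, 0, 0, 5]
  ]
}}

```text
clock: 10.25
position: [0.5769, 0.0853, 0.0625]
ee_rot: [-0.215, 0.977, 0.0, -0.0]
contact_force: [0.5, -0.2, -2.3]
opening: 0.0131
gripper_force: 62.3
```

{"op": "jog_arm", "data": {
  "increments": [
    [-0.0012, -0.0006, 0, 0, 0, 0, 5],
    [-0.0012, -0.0006, 0, 0, 0, 0, 5]
  ]
}}

```text
clock: 10.5
position: [0.5763, 0.0849, 0.0625]
ee_rot: [-0.215, 0.977, 0.0, -0.0]
contact_force: [0.9, -0.2, -2.8]
opening: 0.0128
gripper_force: 62.3
```

{"op": "jog_arm", "data": {
  "increments": [
    [-0.0012, -0.0006, 0, 0, 0, 0, 5],
    [-0.0012, -0.0006, 0, 0, 0, 0, 5]
  ]
}}

```text
clock: 10.75
position: [0.5757, 0.0847, 0.0626]
ee_rot: [-0.215, 0.977, 0.0, 0.0]
contact_force: [0.4, 1.1, -3.6]
opening: 0.0132
gripper_force: 62.3
```

{"op": "jog_arm", "data": {
  "increments": [
    [-0.0012, -0.0006, 0, 0, 0, 0, 5],
    [-0.0012, -0.0006, 0, 0, 0, 0, 5]
  ]
}}

```text
clock: 11.0
position: [0.5751, 0.0843, 0.0626]
ee_rot: [-0.215, 0.977, 0.0, -0.0]
contact_force: [-0.1, 0.5, -2.4]
opening: 0.0134
gripper_force: 62.3
```

{"op": "jog_arm", "data": {
  "increments": [
    [-0.001, -0.0005, 0, 0, 0, 0, 5],
    [-0.001, -0.0005, 0, 0, 0, 0, 5]
  ]
}}

```text
clock: 11.25
position: [0.5746, 0.0841, 0.0626]
ee_rot: [-0.215, 0.977, 0.0, -0.0]
contact_force: [-0.6, 0.5, -3.1]
opening: 0.0126
gripper_force: 62.3
```

{"op": "jog_arm", "data": {
  "increments": [
    [-0.0012, -0.0006, 0, 0, 0, 0, 5],
    [-0.0012, -0.0006, 0, 0, 0, 0, 5]
  ]
}}

```text
clock: 11.5
position: [0.574, 0.0838, 0.0625]
ee_rot: [-0.215, 0.977, 0.0, -0.0]
contact_force: [-0.7, 0.1, -3.5]
opening: 0.0128
gripper_force: 62.3
```

{"op": "jog_arm", "data": {
  "increments": [
    [-0.001, -0.0005, 0, 0, 0, 0, 5],
    [-0.001, -0.0005, 0, 0, 0, 0, 5]
  ]
}}

```text
clock: 11.75
position: [0.5735, 0.0835, 0.0625]
ee_rot: [-0.215, 0.977, -0.0, -0.0]
contact_force: [-0.3, 0.7, -3.5]
opening: 0.0131
gripper_force: 62.3
```

{"op": "jog_arm", "data": {
  "increments": [
    [-0.0012, -0.0006, 0, 0, 0, 0, 5],
    [-0.0012, -0.0006, 0, 0, 0, 0, 5]
  ]
}}

```text
clock: 12.0
position: [0.5729, 0.0832, 0.0626]
ee_rot: [-0.215, 0.977, 0.0, -0.0]
contact_force: [-0.4, -1.0, -3.0]
opening: 0.0129
gripper_force: 62.3
```

{"op": "jog_arm", "data": {
  "increments": [
    [-0.001, -0.0005, 0, 0, 0, 0, 5],
    [-0.001, -0.0005, 0, 0, 0, 0, 5]
  ]
}}

```text
clock: 12.25
position: [0.5726, 0.0831, 0.0626]
ee_rot: [-0.215, 0.977, 0.0, 0.0]
contact_force: [0.6, -0.8, -3.2]
opening: 0.0128
gripper_force: 62.3
```

{"op": "jog_arm", "data": {
  "increments": [
    [-0.001, -0.0005, 0, 0, 0, 0, 5],
    [-0.001, -0.0005, 0, 0, 0, 0, 5]
  ]
}}

```text
clock: 12.5
position: [0.5724, 0.0831, 0.0627]
ee_rot: [-0.216, 0.976, 0.0, 0.001]
contact_force: [1.9, 0.3, -3.8]
opening: 0.013
gripper_force: 62.3
```

{"op": "jog_arm", "data": {
  "increments": [
    [-0.001, -0.0005, 0, 0, 0, 0, 5],
    [-0.001, -0.0005, 0, 0, 0, 0, 5]
  ]
}}

```text
clock: 12.75
position: [0.5723, 0.083, 0.0628]
ee_rot: [-0.216, 0.976, 0.0, 0.001]
contact_force: [3.7, 1.6, -4.9]
opening: 0.013
gripper_force: 62.1
```

Contact with the seals felt: force on the tool is rising and the TCP has stalled, with the front face about 60.7 mm and the stud about 20.7 mm from the cam axis. Next: release, rise, and hover over the cam.

{"op": "jog_arm", "data": {
  "increments": [
    [0.001, 0.0005, 0, 0, 0, 0, 5],
    [0.001, 0.0005, 0, 0, 0, 0, 40],
    [0.001, 0.0005, 0, 0, 0, 0, 50],
    [0.001, 0.0005, 0, 0, 0, 0, 50],
    [0.001, 0.0005, 0.04, 0, 0, 0, 50],
    [0.001, 0.0005, 0.12, 0, 0, 0, 60],
    [-0.03, -0.014, 0.18, 0, 0, 0, 60],
    [-0.09, -0.041, 0.18, 0, 0, 0, 60],
    [-0.1646, -0.075, 0.18, 0, 0, 0, 60],
    [-0.1646, -0.075, 0.18, 0, 0, 0, 60],
    [-0.1646, -0.075, 0.18, 0, 0, 0, 60]
  ]
}}

```text
clock: 14.12
position: [0.4898, 0.0453, 0.1531]
ee_rot: [-0.215, 0.977, 0.0, 0.001]
contact_force: [0.2, 0.3, -0.2]
opening: 0.0598
gripper_force: 0.0
```

```bash
python3 - <<'E'
from h import *
s=get_state();print(s["clock"],s["position"],R.from_quat(s["ee_rot"]).as_matrix().round(4).tolist(),s["opening"],s["contact_force"],s["ft_torque"],s["joint_positions"].round(2))
p=wrist();np.savez("w4.npz",T=p["T"],K=p["intrinsics"]);cv2.imwrite("pics/w4.png",p["color"]);cv2.imwrite("pics/w4b.png",cv2.resize(p["color"],(800,600),interpolation=cv2.INTER_CUBIC))
for c in((.490,.0455),(.489,.045)):
  u=np.array([.9066,.4221]);v=np.array([-u[1],u[0]])
  for X in((24,0,63),(-24,0,63),(0,0,63),(20.7,0,32),(51,0,54)): print(X,(wproj(p,[*(np.array(c)+X[0]/1e3*u+X[1]/1e3*v),X[2]/1e3])*1.5625).round(1))
E
```

```text
14.125 [0.48976853 0.04530753 0.15305678] [[-0.9072, -0.4207, 0.0016], [-0.4207, 0.9072, 0.0006], [-0.0017, -0.0001, -1.0]] 0.059828263048162765 [ 0.2484776   0.31215869 -0.21193058] [ 0.02520451 -0.06464994 -0.01178424] [-0.37  0.28  0.3   1.83 -0.09  1.05  1.97]
(24, 0, 63) [405.5 366.7]
(-24, 0, 63) [405.3 274.3]
(0, 0, 63) [405.4 322.2]
(20.7, 0, 32) [405.3 337. ]
(51, 0, 54) [405.5 403.5]
(24, 0, 63) [405.4 364.7]
(-24, 0, 63) [405.3 271.9]
(0, 0, 63) [405.4 320. ]
(20.7, 0, 32) [405.3 335.1]
(51, 0, 54) [405.4 401.7]
```

View pics/w4b.png

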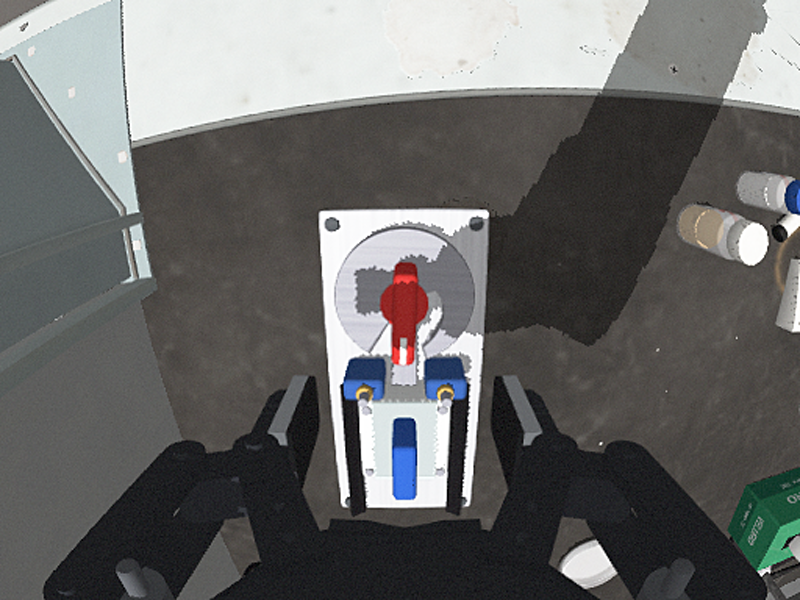

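The view shows the cartridge lying straight in the dock, the red grip at column 404 (rows 263–365) along the track, and both pillars clear of the open fingers. I'll descend and grip the bar.

{"op": "jog_arm", "data": {
  "increments": [
    [0, 0, -0.08, 0, 0, 0, 60],
    [0, 0, -0.15, 0, 0, 0, 50],
    [0, 0, -0.18, 0, 0, 0, 40],
    [0, 0, -0.186, 0, 0, 0, 30],
    [0, 0, -0.186, 0, 0, 0, 4],
    [0, 0, -0.186, 0, 0, 0, 4],
    [0, 0, -0.186, 0, 0, 0, 4],
    [0, 0, -0.186, 0, 0, 0, 4]
  ]
}}

```text
clock: 15.18
position: [0.4904, 0.0451, 0.0606]
ee_rot: [-0.215, 0.977, -0.0, 0.001]
contact_force: [0.6, -0.0, 2.8]
opening: 0.0108
gripper_force: 59.4
```

```bash
cat > st.py <<'E'
from h import *
s=get_state();m=R.from_quat(s["ee_rot"]).as_matrix();yaw=np.degrees(np.arctan2(-m[1,0],-m[0,0]))
print(round(s["clock"],2),s["position"].round(4),"cam %.3f"%np.radians(24.95-yaw),"tilt",(m[2,:2]).round(4),"F",s["contact_force"].round(1),"M",s["ft_torque"].round(3),round(s["opening"],4),s["joint_positions"].round(2)[-1])
E
python3 st.py
```

```text
15.18 [0.4904 0.0451 0.0606] cam 0.001 tilt [-0.0028 -0.0009] F [ 0.6 -0.   2.8] M [-0.041 -0.16  -0.013] 0.0108 2.01
```

{"op": "jog_arm", "data": {
  "increments": [
    [0, 0, 0, 0, 0, -0.05, 4],
    [0, 0, 0, 0, 0, -0.1, 4],
    [0, 0, 0, 0, 0, -0.15, 4],
    [0, 0, 0, 0, 0, -0.2, 4],
    [0, 0, 0, 0, 0, -0.23, 4],
    [0, 0, 0, 0, 0, -0.23, 4]
  ]
}}

```text
clock: 15.92
position: [0.4905, 0.0448, 0.0606]
ee_rot: [0.013, 1.0, -0.0, 0.001]
contact_force: [1.0, -0.9, 4.7]
opening: 0.0108
gripper_force: 59.9
```

```bash
python3 st.py
```

```text
15.93 [0.4905 0.0448 0.0606] cam 0.461 tilt [-0.003 -0.   ] F [ 1.  -0.9  4.7] M [-0.244 -0.281 -0.149] 0.0108 1.61
```

{"op": "jog_arm", "data": {
  "increments": [
    [0, 0, 0, 0, 0, -0.03, 4],
    [0, 0, 0, 0, 0, -0.06, 4],
    [0, 0, 0, 0, 0, -0.06, 4]
  ]
}}

```text
clock: 16.3
position: [0.4904, 0.0447, 0.0606]
ee_rot: [0.072, 0.997, 0.0, 0.001]
contact_force: [0.9, -1.2, 5.4]
opening: 0.0108
gripper_force: 60.1
```

```bash
python3 st.py
```

```text
16.3 [0.4904 0.0447 0.0606] cam 0.581 tilt [-0.0028  0.0004] F [ 0.9 -1.2  5.4] M [-0.256 -0.252 -0.072] 0.0108 1.5
```

{"op": "jog_arm", "data": {
  "increments": [
    [0, 0, 0, 0, 0, -0.03, 4],
    [0, 0, 0, 0, 0, -0.06, 4],
    [0, 0, 0, 0, 0, -0.09, 4]
  ]
}}

```text
clock: 16.68
position: [0.4904, 0.0446, 0.0605]
ee_rot: [0.162, 0.987, 0.0, 0.001]
contact_force: [1.6, -1.8, 6.6]
opening: 0.0111
gripper_force: 59.9
```

```bash
python3 st.py
```

```text
16.68 [0.4904 0.0446 0.0605] cam 0.761 tilt [-0.0028  0.0006] F [ 1.6 -1.8  6.6] M [-0.353 -0.218  0.137] 0.0111 1.34
```

{"op": "jog_arm", "data": {
  "increments": [
    [0, 0, 0, 0, 0, -0.025, 4],
    [0, 0, 0, 0, 0, -0.05, 4],
    [0, 0, 0, 0, 0, -0.075, 4]
  ]
}}

```text
clock: 17.05
position: [0.4903, 0.0445, 0.0605]
ee_rot: [0.236, 0.972, 0.0, 0.001]
contact_force: [1.6, -0.6, 6.1]
opening: 0.0108
gripper_force: 60.0
```

```bash
python3 st.py
```

```text
17.05 [0.4903 0.0445 0.0605] cam 0.911 tilt [-0.0025  0.0009] F [ 1.6 -0.6  6.1] M [-0.356 -0.208  0.109] 0.0108 1.21
```

{"op": "jog_arm", "data": {
  "increments": [
    [0, 0, 0, 0, 0, -0.02, 4],
    [0, 0, 0, 0, 0, -0.04, 4]
  ]
}}

```text
clock: 17.3
position: [0.4904, 0.0444, 0.0606]
ee_rot: [0.274, 0.962, 0.0, 0.001]
contact_force: [0.8, -1.5, 6.0]
opening: 0.0107
gripper_force: 60.0
```

```bash
python3 st.py
```

```text
17.3 [0.4904 0.0444 0.0606] cam 0.991 tilt [-0.0025  0.001 ] F [ 0.8 -1.5  6. ] M [-0.434 -0.223  0.185] 0.0107 1.14
```

{"op": "jog_arm", "data": {
  "increments": [
    [0, 0, 0, 0, 0, -0.02, 4],
    [0, 0, 0, 0, 0, -0.04, 4]
  ]
}}

```text
clock: 17.55
position: [0.4903, 0.0444, 0.0605]
ee_rot: [0.312, 0.95, 0.0, 0.001]
contact_force: [1.6, -1.2, 5.3]
opening: 0.0108
gripper_force: 60.0
```

```bash
python3 st.py
```

```text
17.55 [0.4903 0.0444 0.0605] cam 1.071 tilt [-0.0024  0.0012] F [ 1.6 -1.2  5.3] M [-0.394 -0.21   0.155] 0.0108 1.07
```

{"op": "jog_arm", "data": {
  "increments": [
    [0, 0, 0, 0, 0, -0.015, 4],
    [0, 0, 0, 0, 0, -0.03, 4]
  ]
}}

```text
clock: 17.8
position: [0.4903, 0.0444, 0.0605]
ee_rot: [0.34, 0.94, 0.0, 0.001]
contact_force: [1.1, -2.4, 6.1]
opening: 0.0111
gripper_force: 60.0
```

```bash
python3 st.py
```

```text
17.8 [0.4903 0.0444 0.0605] cam 1.130 tilt [-0.0024  0.0012] F [ 1.1 -2.4  6.1] M [-0.335 -0.176  0.211] 0.0111 1.02
```

{"op": "jog_arm", "data": {
  "increments": [
    [0, 0, 0, 0, 0, -0.015, 4],
    [0, 0, 0, 0, 0, -0.03, 4]
  ]
}}

```text
clock: 18.05
position: [0.4903, 0.0444, 0.0605]
ee_rot: [0.368, 0.93, 0.0, 0.001]
contact_force: [0.6, -2.2, 5.2]
opening: 0.0108
gripper_force: 60.1
```

```bash
python3 st.py
```

```text
18.05 [0.4903 0.0444 0.0605] cam 1.189 tilt [-0.0023  0.0012] F [ 0.6 -2.2  5.2] M [-0.459 -0.2    0.28 ] 0.0108 0.97
```

Torque is clearly rising, now 0.28 N m against about 0.12 of friction. One more small step.

{"op": "jog_arm", "data": {
  "increments": [
    [0, 0, 0, 0, 0, -0.01, 4],
    [0, 0, 0, 0, 0, -0.02, 4]
  ]
}}

```text
clock: 18.3
position: [0.4903, 0.0444, 0.0606]
ee_rot: [0.386, 0.922, 0.0, 0.001]
contact_force: [0.7, -2.2, 6.0]
opening: 0.0109
gripper_force: 60.1
```

```bash
python3 st.py; python3 - <<'E'
from plant import *
import numpy as np
l=[]
for i in range(8):
    snapshot("top"); l.append(get_state()["ft_torque"][2])
print(np.round(l,3),np.mean(l))
E
```

```text
18.3 [0.4903 0.0444 0.0606] cam 1.229 tilt [-0.0024  0.0012] F [ 0.7 -2.2  6. ] M [-0.387 -0.198  0.355] 0.0109 0.94
[0.296 0.302 0.268 0.333 0.295 0.296 0.267 0.329] 0.2983387946830528
```

{"op": "jog_arm", "data": {
  "increments": [
    [0, 0, 0, 0, 0, -0.01, 4],
    [0, 0, 0, 0, 0, -0.016, 4]
  ]
}}

```text
clock: 18.95
position: [0.4903, 0.0444, 0.0605]
ee_rot: [0.401, 0.916, 0.0, 0.001]
contact_force: [1.5, -1.1, 6.4]
opening: 0.0107
gripper_force: 60.1
```

```bash
python3 st.py; python3 - <<'E'
from plant import *
import numpy as np
l=[]
for i in range(8):
    snapshot("top"); l.append(get_state()["ft_torque"][2])
print(np.round(l,3),np.mean(l))
E
```

```text
18.95 [0.4903 0.0444 0.0605] cam 1.260 tilt [-0.0024  0.0012] F [ 1.5 -1.1  6.4] M [-0.469 -0.151  0.495] 0.0107 0.91
[0.372 0.399 0.332 0.351 0.359 0.371 0.399 0.341] 0.36548404514186655
```

The torque holds at 0.365 N m, about 16 N of squeeze, which is in the good range. I'll release and lift clear.

{"op": "jog_arm", "data": {
  "increments": [
    [0, 0, 0, 0, 0, 0, 26],
    [0, 0, 0, 0, 0, 0, 26],
    [0, 0, 0, 0, 0, 0, 26],
    [0, 0, 0.03, 0, 0, 0, 26],
    [0, 0, 0.1, 0, 0, 0, 26],
    [0, 0, 0.2, 0, 0, 0, 26],
    [0, 0, 0.26, 0, 0, 0, 26],
    [0, 0, 0.26, 0, 0, 0, 26]
  ]
}}

```text
clock: 20.35
position: [0.4914, 0.045, 0.1931]
ee_rot: [0.402, 0.916, 0.002, 0.003]
contact_force: [-0.0, 0.3, -0.9]
opening: 0.0261
gripper_force: 0.0
```

```bash
python3 st.py; python3 - <<'E'
from h import *
p=wrist();cv2.imwrite("pics/w5.png",cv2.resize(p["color"],(800,600),interpolation=cv2.INTER_CUBIC))
E
```

```text
20.35 [0.4914 0.045  0.1931] cam 1.263 tilt [-0.0035  0.0065] F [-0.   0.3 -0.9] M [0.014 0.009 0.012] 0.0261 0.79
```

View pics/w5.png

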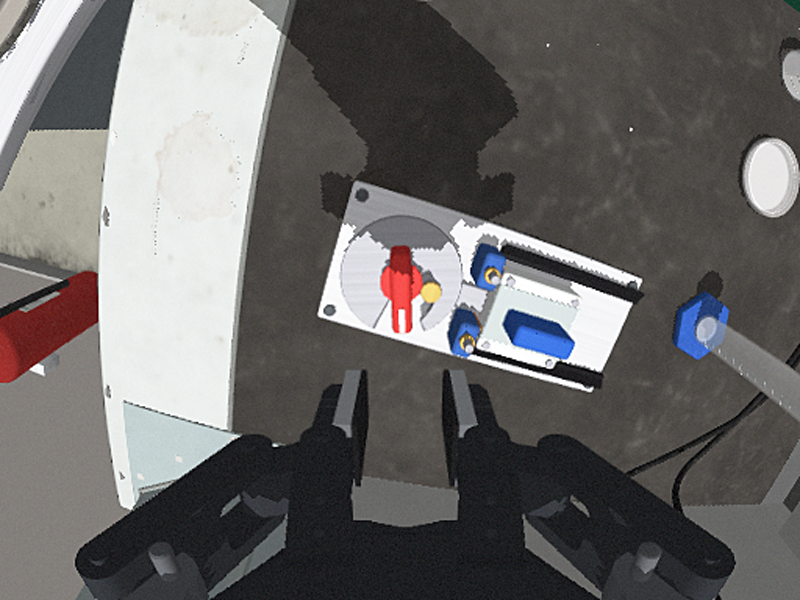

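The view shows the cam turned with its grip at (401,290). The gold stud is in the slot at (431,292) and the block sits against the pillars. The gripper is clear, so I'm handing the job in.

```bash
python3 -c "
from plant import *
print(finish_job())"
```

```text
the job is handed in; nothing more can be done
None
```

The cartridge is docked against the seals, the cam is turned to about 1.26 rad at about 0.37 N m (roughly 16 N squeeze, estimated from torque), the gripper is clear, and the job is handed in; no verdict came back.

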